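Open a jar for tasting in the tasting block

ROBOT

A 6-joint arm with a two-finger parallel gripper is mounted at the origin on the work surface. World frame = base frame: x ahead of the robot, y to its left, z up, the work surface at z = 0. Lengths are in mm, angles in rad, forces in N, time in s.
With the tool pointing down it reaches from about 350 to 975 mm from the base axis. Payload 7.1 kg.
Tool frame: the origin (TCP) lies between the finger pads; the fingertips stand 14 mm ahead of it and the grasp point (between the pads) lies 5 mm behind it; z points along the fingers, y is the direction in which the jaws open and shut (so a half turn about z gives the same grasp; the last joint's range is limited). The gripper opens to 88 mm and grips with 3 to 60 N. Pads are 20 mm wide; open, the fingers measure 115 mm over their backs; the gripper's body (75 mm by 178 mm) begins 61 mm behind the grasp point.
Start: joints at [-1.276, 0.423, 1.63, -0, 1.089, -0.019], TCP at [192.94, -594.457, 236.675] pointing down, gripper open.
Joint ranges: [-3, 3], [-0.9, 2.11], [0.09, 2.58], [-1.31, 4.45], [0.11, 2.69], [-2.54, 2.54]. Speed limits (rad/s): [2.39, 2.39, 3.01, 3.14, 3.14, 3.14].

INTERFACE

Orientations are given as a rotation vector (axis times angle).
In Python, from workcell import get_obs, get_image, calibration, close_job, regions_of, place_of gives the robot as it stands.
- The arm moves only by the tool move_arm, never from a script. Its argument "deltas" is a list of rows, each a list of 5 numbers: the closure in counts, from 0 (fully open) to 255 (shut), then the shift along the tool's x, y, z in m, then the turn about the tool's z in rad. In form: [[grip, x, y, z, roll], ...]. A call has 1 to 5 rows; each row is the pose to reach, as a shift and turn from the pose commanded when the call began, along the tool's axes at that moment; what a row does not reach only later rows make up. A row lasts 1/12 s, in which the tool goes at most 41.7 mm and 7.16 degrees, less where a joint would pass 70% of its speed; a pose out of reach is approached as far as the arm can. A call with a gripper value outside its range is refused whole. The fingers move at their own pace and stop on an object; the grip force is fixed at half the most. Time passes only in rows, so rows that repeat a pose let the fingers close. It gives the time, the measured TCP pose, the force and the opening at its end, in the units of the state.
- get_obs(): the state, without advancing time (a new reading comes with each control period).
- get_image(name): name is "side" or "top" or "wrist"; returns the picture (400x640x3 uint8, blue, green, red); there is no depth.
- calibration(name): a dict with "intrinsics" (3x3 intrinsics, pixels), "world_to_cam" (4x4, takes a point from world to camera coordinates); the wrist camera has in their place "hand_eye" (4x4, takes a point from camera to tool coordinates, whose origin is the TCP and whose axes are the flange's). Camera axes: x right, y down, z forward; pixel columns grow to the right and rows downward; lengths in mm; the calibration is good to about 2 mm. A picture is of the moment at which its call begins: read the wrist's pose just before it. calibration takes no time and is no camera call.
- close_job(): hands the job in, once; it reports no verdict.
Trained networks look in the newest picture that a camera, given by its name, has taken for a name from the list of things; names that differ only in an ending like _2 or _b are one class to them, and where a whole thing is asked for, a point or a joint stands for the part that bears it (a point fixed in the world has none). Each returns a list of dicts, best first, with "conf" (0 to 1); they miss things now and then, are a little off and sometimes report something else, mostly with a low value. They report only what shows in the picture. A call takes as long as a camera call. They do not tell look-alikes from the thing itself.
- regions_of(camera, name): "region" (400x640 bool, what is visible of it).
- place_of(camera, name): "location" ([x, y, z] in mm, in world coordinates, good to about 4 mm: a listed point, or the origin of a listed thing).
The state is a dict: "t": time; "qpos": joint angles; "qvel": joint speeds; "joint_torque": joint torques, N m; "ee_pos": TCP position; "orientation": TCP orientation; "ft_force": force on the tool from outside, world axes, zero at the start; "moment": the same for the moment, N m; "width": finger opening in mm.
Only numpy, scipy, OpenCV 4.12 (cv2) and the standard library are available. Lean on these libraries where they do the work, as an engineer would, in place of code of your own. Each camera call takes 0.05 s, during which the arm holds its last target.

TASK

Open the closed square jar for the tasting: set it down, lid on, in the empty well of the wooden tasting block (put it in, do not drop it), so that the well keeps the glass from turning. Then unscrew its tight lid anticlockwise, stop turning once the threads have let go (that is before a quarter turn), and lift the lid straight off. Finish still holding the lid level just above the open jar, clear of its rim by a few centimetres at most, with the jar left seated in its well and the other pots, the saucer and the bowl of corks left alone.

Things in the scene. Friction and masses are not known exactly. Their poses are not given: they have to be found in the camera images.
- jar_center (a point): The one closed jar, on the counter beside the block: square glass jar, dark contents, round tin lid. Glass 58 mm square up to 56 mm, round neck above, rim at 86, lid top at 88 mm; 0.29 to 0.43 kg. Point on its axis, 43 mm above its base; x, y square to its flat sides, z up. It can be carried by its tight lid, which turns only if the glass is braced: unbraced, the whole jar turns.
- jar_mouth (a point): Centre of the jar's mouth, level with the glass rim, 86 mm above the jar's base; axes as the jar's.
- lid_center (a point): Centre of the jar's tin lid, half-way up it: 61 mm across, 16 mm tall, 20 g; 80 mm above the jar's base when on, lower edge 16 mm above the square glass. x along the jar's x when tight, z up. Turned anticlockwise from above against the glass: tight (0.5 to 1 N m), slack after 0.4 rad, lets go at 0.91 rad and lifts straight off from there to 1.6 rad. It does not rise as it turns.
- well (a point): Centre of the floor of the empty well of the block, 10 mm above the counter. Square well 62 mm wide, 30 mm deep, with a 6 mm 45-degree chamfer round its mouth: the 58 mm jar has 2 mm of play each side and turns at most about 0.08 rad in it. x and y axes square to the well's sides, z up.
- block: Tasting block of light beech, fixed to the counter: 96 mm (its x) by 350 mm (its y) by 40 mm tall, with three square wells in a row at -105, 0 and 105 mm along its y axis. Origin at the centre of its underside; z up. Two of the wells are taken by open pots.
- pot_a_center (a point): Open square glass pot without a lid, red-brown contents, same glass as the closed jar (58 mm square, rim 86 mm above its base), standing in a well. Point on its axis 43 mm above its base.
- pot_b_center (a point): The other open square glass pot without a lid, light brown contents, same size, standing in a well. Point on its axis 43 mm above its base.
- saucer_center (a point): White saucer, 140 mm across, with the two lids of the open pots lying on it (in all 24 mm tall), loose on the counter. Point on its axis 8 mm up.
- corks_center (a point): Terracotta bowl of used corks, 112 mm across and 46 mm tall (corks to 75 mm), loose on the counter to the robot's left of the block. Point on its axis 23 mm up.
Not all that is in view belongs to the job. There is more than one size of the part that bears lid_center; the job needs the larger. What is shaped like the part that bears jar_center but orange is not meant.

How it is judged (in metres and radians):
On the way, in this order (a step that is already met when the one before it is completed fails the run):
1. the jar stands in the empty well, down on its floor, with its lid still on and not turned (horizontal distance between jar_center and well below 0.006 m and z of jar_center in the frame of well below 0.046 m and angle between jar_center's own z axis and vertical below 0.06 rad and z of lid_center in the frame of jar_mouth below -0.004 m and angle between the x axis of lid_center and the x axis of jar_center, either way round below 0.35 rad), for 0.2 s.
2. the lid is turned until the threads let go, the jar staying down in the well (angle between the x axis of lid_center and the x axis of jar_center, either way round above 0.9 rad and z of lid_center in the frame of jar_mouth below -0.002 m and horizontal distance between jar_center and well below 0.006 m and z of jar_center in the frame of well below 0.046 m).
At the end, for the whole second after the job is handed in: The fingers hold the lid still and level (0.17 rad), its lower edge 3 to 55 mm above the jar's rim, within 20 mm of the jar's axis, not touching the jar; the open jar stands upright on the floor of the empty well (axis within 6 mm of its centre), not touched by the fingers (z of lid_center in the frame of jar_mouth between 0.011 and 0.063 m and horizontal distance between lid_center and jar_mouth below 0.02 m and angle between lid_center's own z axis and vertical below 0.17 rad and contact force between lid and the fingers above 0.5 N and contact force between lid and jar below 0.1 N and linear speed of each of lid, jar below 0.02 m/s and horizontal distance between jar_center and well below 0.006 m and z of jar_center in the frame of well below 0.046 m and angle between jar_center's own z axis and vertical below 0.06 rad and contact force between jar and the fingers below 0.1 N); the arm keeps its last pose, push and grip.
It fails at once if the lid is turned more than 1.52 rad (87 degrees) from tight (angle between the x axis of lid_center and the x axis of jar_center, either way round above 1.52 rad).
It fails at once if the jar is dropped (falls faster than 0.35 m/s while no finger holds it or its lid) (linear speed of jar above 0.35 m/s and contact force between each of jar, lid and the fingers below 0.01 N).
It fails at once if an open pot, the saucer or the bowl of corks is pushed out of place (pots 20 mm, saucer and bowl 30 mm) or the bowl or a pot is tipped (distance of any of pot_a_center, pot_b_center from where it was at the start of the episode above 0.02 m or distance of any of saucer_center, corks_center from where it was at the start of the episode above 0.03 m or angle between any of corks_center, pot_a_center, pot_b_center's own z axis and vertical above 0.3 rad).
It also fails if it takes over 48 s, if anything falls off the work surface, if the arm or the gripper's body presses on something with over 40 N, if the wrist force passes 120 N, or if a joint passes its speed limit or range.

## Working session

There is one attempt and no reset: what is moved stays moved. The work goes in short steps, Python scripts to look and compute and a tool call to move; the robot and the scene stay as the last step left them, time stands still between calls to the robot, and variables do not carry over. Pictures are saved under pics/ and viewed, and the job is handed in when it is done.

Besides the shell and the picture viewer there is one more tool, called as name(argument=value, ...) on one line, values as JSON. move_arm: Moves the arm, as the interface text tells. Its arguments: {"type":"object","properties":{"deltas":{"type":"array","items":{"type":"array","items":{"type":"number"}}}},"required":["deltas"]}

```bash
mkdir -p pics
python3 - <<'E'
from workcell import *
import cv2
for n in ["side","top","wrist"]:
    cv2.imwrite(f"pics/a_{n}.png",get_image(n))
    c=calibration(n); print(n,{k:v for k,v in c.items()})
o=get_obs();print(o)
for cam in ["top","side"]:
  for n in ["jar_center","lid_center","well","block","pot_a_center","saucer_center","corks_center"]:
    try: print(cam,n,[(round(d['conf'],2),[round(float(v)) for v in d['location']]) for d in place_of(cam,n)])
    except Exception as e: print(n,e)
print(get_obs()['t'])
E
```

```text
side {'intrinsics': array([[444.23552294,   0.        , 321.75978511],
       [  0.        , 444.23552294, 196.66457505],
       [  0.        ,   0.        ,   1.        ]]), 'world_to_cam': array([[ 9.95280756e-01, -9.45351013e-02,  2.18936261e-02,
        -4.50882972e+02],
       [-3.25354425e-02, -5.37662551e-01, -8.42532151e-01,
         1.17716269e+02],
       [ 9.14202452e-02,  8.37843718e-01, -5.38200932e-01,
         9.24693100e+02],
       [ 0.00000000e+00,  0.00000000e+00,  0.00000000e+00,
         1.00000000e+00]])}
top {'intrinsics': array([[425.27764543,   0.        , 322.18255651],
       [  0.        , 425.27764543, 195.60803287],
       [  0.        ,   0.        ,   1.        ]]), 'world_to_cam': array([[-1.94912347e-02, -9.99492242e-01,  2.52061490e-02,
         7.79039408e+01],
       [-9.83216633e-01,  1.45875786e-02, -1.81857786e-01,
         4.62748875e+02],
       [ 1.81397750e-01, -2.83277377e-02, -9.83001727e-01,
         9.43711972e+02],
       [ 0.00000000e+00,  0.00000000e+00,  0.00000000e+00,
         1.00000000e+00]])}
wrist {'intrinsics': array([[291.96
[... 1114 characters left out ...]
05559469]), 'width': 88.10337095283153}
top jar_center [(0.93, [334, -223, 42]), (0.71, [451, -242, 40])]
top lid_center [(0.81, [448, -243, 80]), (0.8, [481, -137, 4])]
top well []
top block [(0.98, [572, 108, -3])]
top pot_a_center [(0.66, [572, 115, 54])]
top saucer_center [(0.61, [364, 52, 9])]
top corks_center [(0.76, [487, 455, 19])]
side jar_center [(0.95, [449, -245, 40]), (0.8, [334, -224, 46])]
side lid_center [(0.73, [450, -246, 77]), (0.5, [488, -140, 6])]
side well []
side block [(0.86, [568, 115, 0]), (0.48, [489, 461, 22]), (0.16, [567, 112, 54])]
side pot_a_center [(0.64, [566, 112, 56])]
side saucer_center [(0.83, [365, 54, 7])]
side corks_center [(0.8, [489, 460, 22])]
0.85
```

View pics/a_top.png

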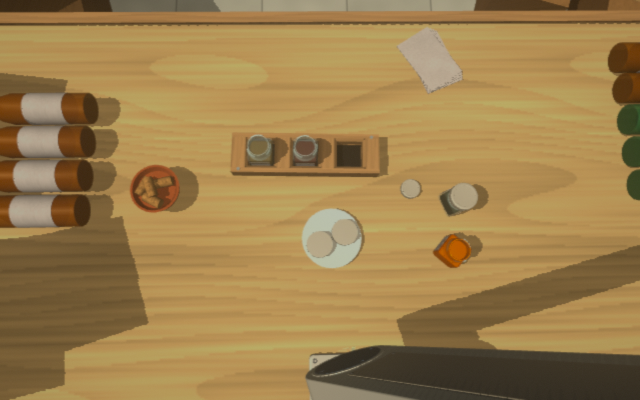

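View pics/a_side.png

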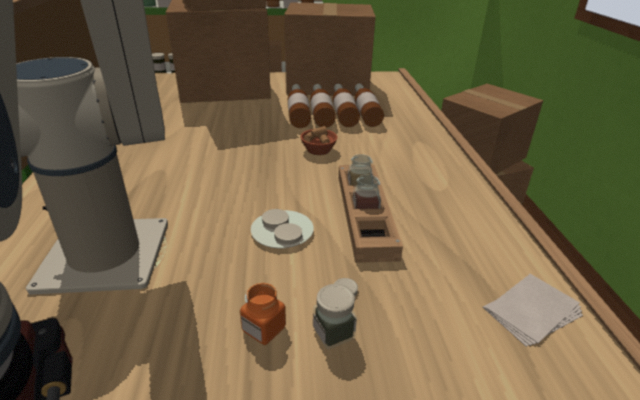

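The top view shows these candidates for the jar: a square jar with dark contents and a tin lid at (462,197), an orange look-alike at (455,250), a loose small lid at (410,188), and two lids on the saucer at (320,243) and (344,232). I choose (462,197), and I'll check it in a close crop. The empty well is at (349,154).

```bash
cat > h.py <<'E'
import numpy as np, cv2
from workcell import *
from scipy.spatial.transform import Rotation as Ro
def pose():
    o=get_obs(); R=Ro.from_rotvec(o['orientation']).as_matrix()
    return o,np.array(o['ee_pos']),R
def yaw(R): return np.arctan2(R[1,0],R[0,0])
def delta(target,yw=None):
    o,p,R=pose(); d=R.T@(np.array(target)-p)
    r=None if yw is None else -(yw-yaw(R))
    return np.round(d/1000,4), r
def cam(n,st=None):
    c=calibration(n);K=c['intrinsics']
    if n!='wrist': return K,c['world_to_cam']
    o,p,R=pose(); T=np.eye(4);T[:3,:3]=R;T[:3,3]=p
    return K,np.linalg.inv(T@c['hand_eye'])
def proj(P,K,W):
    P=np.atleast_2d(P); q=P@W[:3,:3].T+W[:3,3]; q=q@K.T; return q[:,:2]/q[:,2:]
def ray(uv,K,W,z):
    d=W[:3,:3].T@np.linalg.inv(K)@np.array([*uv,1.]); c=-W[:3,:3].T@W[:3,3]
    return c+d*(z-c[2])/d[2]
E
python3 - <<'E'
from h import *
im=get_image('top')
cv2.imwrite('pics/b.png',cv2.resize(im[120:280,360:500],None,fx=5,fy=3.75*5/3.75,interpolation=cv2.INTER_CUBIC)[:600])
o,p,R=pose();print(p,yaw(R)); print(delta([450,-244,260],0.314))
E
```

```text
[ 192.97129208 -594.45002757  236.70881206] 0.3138195207381395
(array([ 0.3527, -0.254 , -0.0233]), np.float64(-0.0001804792618604889))
```

View pics/b.png

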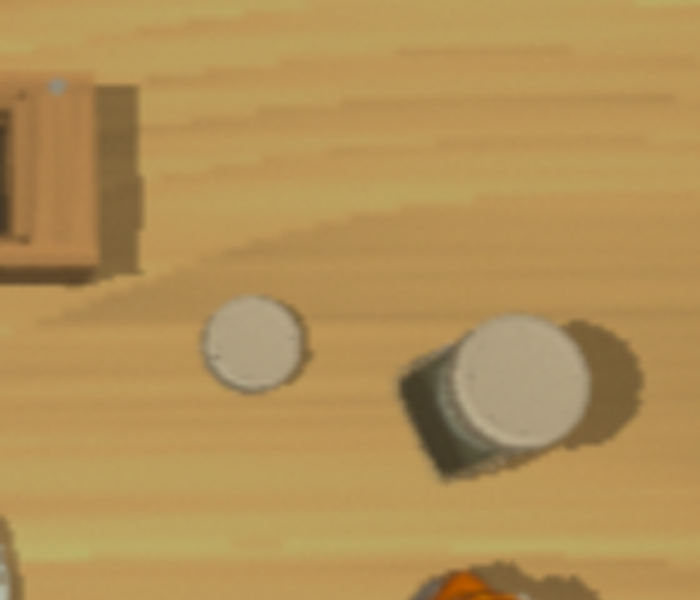

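The crop confirms a dark square jar with a large tin lid (crop 520,380). It is rotated about 20–30° from the table axes. The small loose lid is at crop (253,343). I'm moving over the jar to measure it with the wrist camera.

move_arm(deltas=[[0,0.035,-0.025,-0.005,0],[0,0.07,-0.05,-0.01,0],[0,0.1,-0.072,-0.015,0],[0,0.13,-0.094,-0.02,0],[0,0.16,-0.115,-0.023,0]])

```text
t: 1.32
ee_pos: [310.4, -434.2, 260.3]
orientation: [3.103, 0.49, 0.001]
ft_force: [0.6, -0.2, -0.8]
width: 87.9
```

move_arm(deltas=[[0,0.035,-0.025,0,0],[0,0.07,-0.05,0,0],[0,0.105,-0.075,0,0],[0,0.14,-0.1,0,0],[0,0.16,-0.115,0,0]])

```text
t: 1.73
ee_pos: [427.7, -274.4, 260.0]
orientation: [3.103, 0.492, 0.001]
ft_force: [0.3, 0.2, 0.8]
width: 87.6
```

Run:
```python
from h import *
o,p,R=pose();print(o['t'],p,yaw(R)); print(delta([450,-244,260],0.314))
```

```text
1.7333 [ 427.72065533 -274.43739817  259.98361059] 0.3147221375240064
(array([ 0.0306, -0.022 ,  0.    ]), np.float64(0.0007221375240064054))
```

move_arm(deltas=[[0,0.03,-0.022,0,0],[0,0.03,-0.022,0,0],[0,0.03,-0.022,0,0],[0,0.03,-0.022,0,0]])

```text
t: 2.07
ee_pos: [447.9, -246.9, 259.7]
orientation: [3.103, 0.492, -0.0]
ft_force: [-0.1, 0.2, -0.9]
width: 87.7
```

Run:
```python
from h import *
o,p,R=pose();print(o['t'],p,yaw(R))
cv2.imwrite('pics/c.png',get_image('wrist'))
for n in ['jar_center','lid_center']:
  print([(round(d['conf'],2),np.round(d['location'],1)) for d in place_of('wrist',n)])
r=regions_of('wrist','jar_center')
for d in r:
  ys,xs=np.where(d['region']);print(d['conf'],xs.min(),xs.max(),ys.min(),ys.max())
```

```text
2.0667 [ 447.90226618 -246.86865722  259.68279859] 0.3147062105187853
[(0.71, array([ 325.7, -221.5,   44.5]))]
[(0.82, array([ 484. , -141.8,    8.2])), (0.59, array([ 451.5, -240.7,   75.7]))]
0.81 291 337 143 160
0.57 248 303 213 278
0.37 38 142 102 203
```

View pics/c.png

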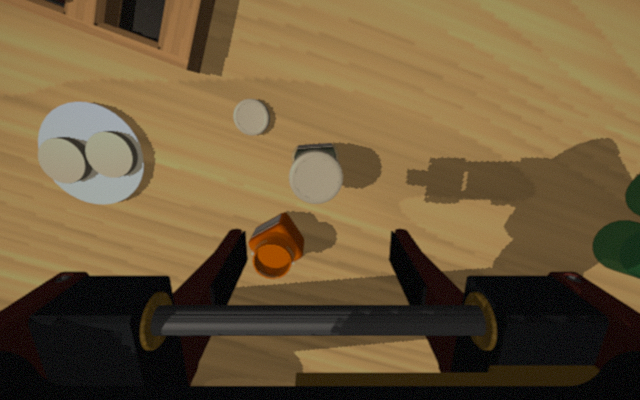

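Run:
```python
from h import *
im=cv2.imread('pics/c.png'); K,W=cam('wrist')
out=cv2.resize(im[130:215,270:370],None,fx=7,fy=7,interpolation=cv2.INTER_CUBIC); cv2.imwrite('pics/c2.png',out)
# lid circle center
for uv in [(317,175.5)]: print(ray(uv,K,W,88))
t=get_image('top');cv2.imwrite('pics/t.png',t);cv2.imwrite('pics/t2.png',cv2.resize(t[170:230,425:495],None,fx=10,fy=10,interpolation=cv2.INTER_CUBIC))
s=get_image('side');cv2.imwrite('pics/s.png',s);cv2.imwrite('pics/s2.png',cv2.resize(s[270:350,300:370],None,fx=7,fy=7,interpolation=cv2.INTER_CUBIC))
```

```text
[ 454.3802995  -245.64891999   88.        ]
```

View pics/c2.png

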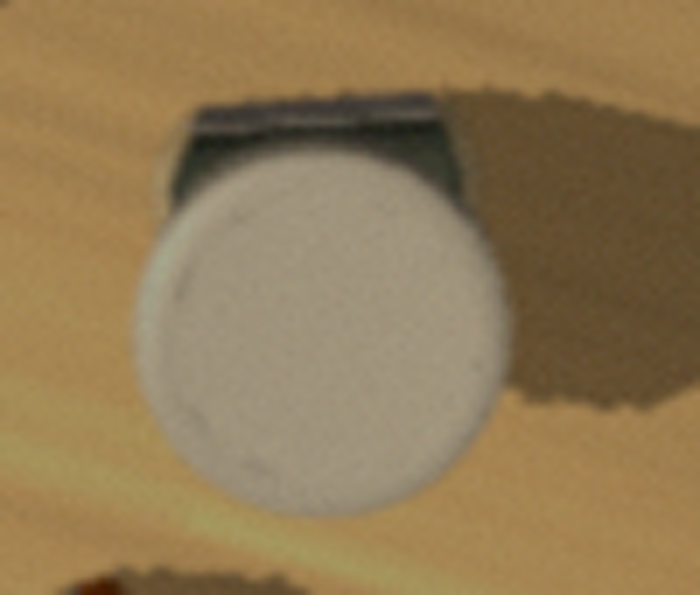

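View pics/s2.png

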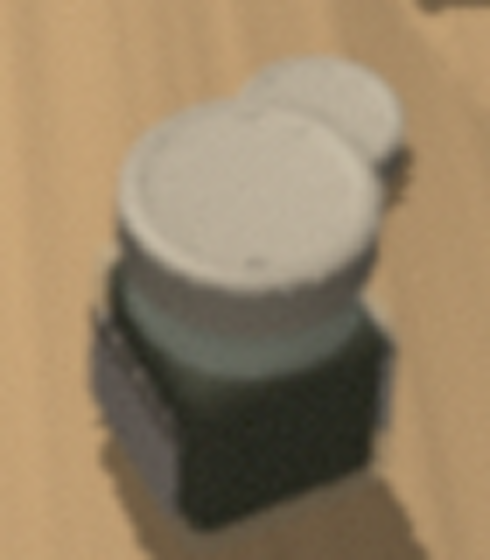

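View pics/t2.png

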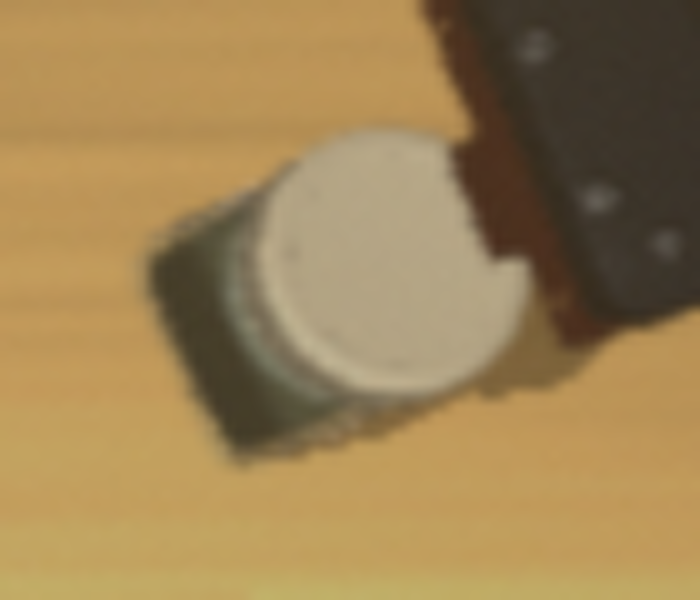

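Run:
```python
from h import *
def line(n,a,b,z):
    K,W=cam(n); A,B=ray(a,K,W,z),ray(b,K,W,z); d=B-A
    print(n,A[:2].round(1),B[:2].round(1),'len',np.linalg.norm(d).round(1),'yaw mod90',np.round(np.degrees(np.arctan2(d[1],d[0]))%90,2))
line('wrist',(297.9,145.4),(332.1,143.9),0)
line('side',(329.3,345.7),(352.9,336.4),0)
line('top',(440.2,197),(448.5,216.2),0)
# lid centre
K,W=cam('top'); print('lid top', ray((425+39.3,170+26.0),K,W,88))
K,W=cam('side'); print('lid side', ray((300+250/7,270+195/7),K,W,88))
```

```text
wrist [ 467.4 -213.2] [ 483.9 -257.7] len 47.6 yaw mod90 20.36
side [ 440.1 -269.1] [ 482.3 -253. ] len 45.2 yaw mod90 20.86
top [ 464.  -218.2] [ 416.6 -235.1] len 50.2 yaw mod90 19.61
lid top [ 449.85249704 -244.81541703   88.        ]
lid side [ 450.02354144 -247.47249834   88.        ]
```

Three views agree that the jar's yaw is about 20.3° (mod 90), with the lid near (451,-246). Next I measure the well, going over it with the wrist camera.

Run:
```python
from h import *
print(delta([555,0,240],0.314))
t=cv2.imread('pics/a_top.png');cv2.imwrite('pics/t3.png',cv2.resize(t[125:185,225:385],None,fx=5,fy=5,interpolation=cv2.INTER_CUBIC))
```

```text
(array([ 0.1783, -0.2027,  0.0197]), np.float64(-0.001976757926876793))
```

View pics/t3.png

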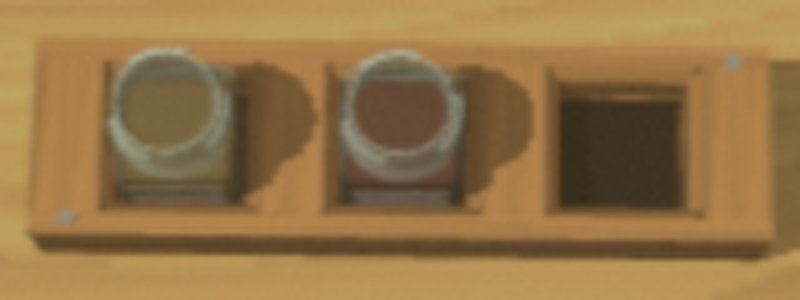

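move_arm(deltas=[[0,0.025,-0.029,0.003,0],[0,0.05,-0.057,0.006,0],[0,0.075,-0.086,0.009,0],[0,0.1,-0.115,0.012,0],[0,0.125,-0.143,0.015,0]])

```text
t: 2.78
ee_pos: [523.1, -71.2, 244.7]
orientation: [3.103, 0.488, 0.0]
ft_force: [0.8, -0.9, -1.1]
width: 87.8
```

move_arm(deltas=[[0,0.025,-0.03,0.003,0],[0,0.053,-0.06,0.005,0],[0,0.053,-0.06,0.005,0],[0,0.053,-0.06,0.005,0],[0,0.053,-0.06,0.005,0]])

```text
t: 3.2
ee_pos: [554.4, 0.9, 239.4]
orientation: [3.103, 0.491, -0.001]
ft_force: [-0.1, 0.2, 0.3]
width: 88.0
```

Run:
```python
from h import *
o,p,R=pose();print(o['t'],p,yaw(R))
im=get_image('wrist');cv2.imwrite('pics/d.png',im)
K,W=cam('wrist');print(proj([[570,7,40],[570,7,10]],K,W))
```

```text
3.2 [554.38171121   0.85024964 239.43477471] 0.3140036687278186
[[315.71506331 162.2145603 ]
 [315.87855944 157.91862305]]
```

View pics/d.png

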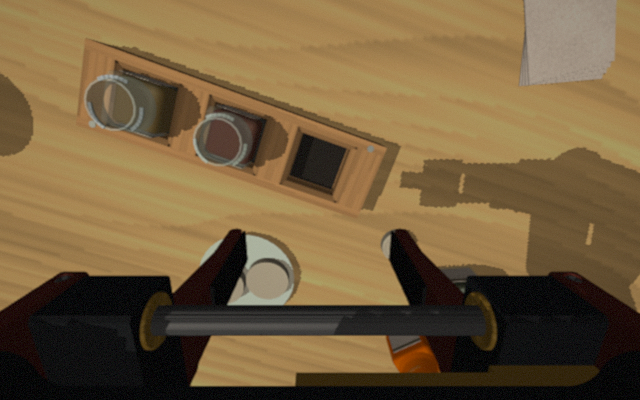

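Run:
```python
from h import *
im=cv2.imread('pics/d.png')
cv2.imwrite('pics/d2.png',cv2.resize(im[115:220,275:405],None,fx=6,fy=5.7,interpolation=cv2.INTER_CUBIC))
cv2.imwrite('pics/d3.png',cv2.resize(im[30:220,70:400],None,fx=2.4,fy=2.4,interpolation=cv2.INTER_CUBIC))
```

```text
(no output)
```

View pics/d2.png

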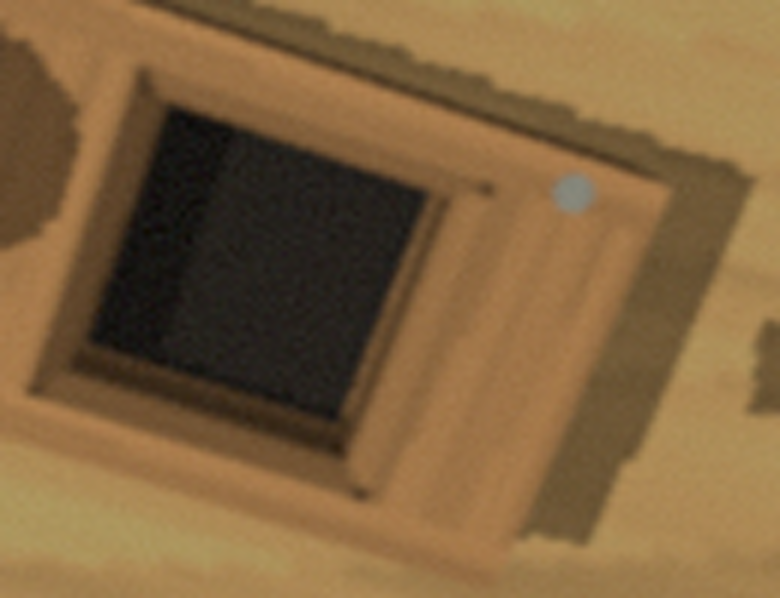

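View pics/d3.png

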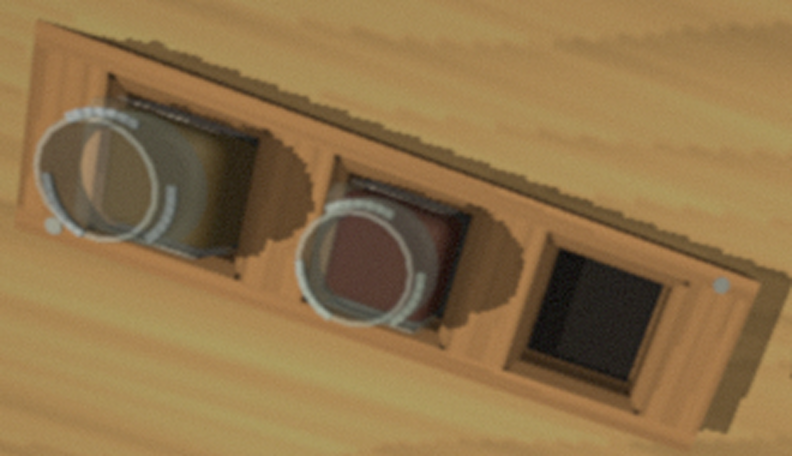

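```bash
cat > sq.py <<'E'
from h import *
def sq(name,n,pts,z,KW=None):
    K,W=KW or cam(n); P=np.array([ray(p,K,W,z)[:2] for p in pts]); 
    print(name,'centre',P.mean(0).round(1),'sides',[round(float(np.linalg.norm(P[i]-P[(i+1)%4])),1) for i in range(4)],
     'yaw',[round(float(np.degrees(np.arctan2(*(P[(i+1)%4]-P[i])[::-1]))%90),1) for i in range(4)])
    return P
E
python3 - <<'E'
from sq import *
sq('well wrist','wrist',[(275+x/6,115+y/5.7) for x,y in [(143,75),(487,188),(360,494),(36,388)]],40)
P=sq('block wrist','wrist',[(70+x/2.4,30+y/2.4) for x,y in [(40,22),(758,282),(695,445),(18,228)]],40)
P=sq('block top','top',[(225+x/5,125+y/5) for x,y in [(35,38),(770,47),(770,238),(28,232)]],40)
P=sq('well top','top',[(225+x/5,125+y/5) for x,y in [(545,66),(705,70),(705,217),(543,213)]],40)
for cam_ in ['wrist','top','side']:
    for n in ['well','block']: print(cam_,n,[(round(d['conf'],2),d['location'].round(1) if hasattr(d['location'],'round') else d['location']) for d in place_of(cam_,n)])
E
```

```text
well wrist centre [566.3   3.2] sides [71.5, 71.4, 71.2, 70.1] yaw [89.1, 88.3, 88.1, 88.5]
block wrist centre [570.5 107.6] sides [347.8, 90.6, 350.8, 94.9] yaw [88.5, 0.2, 89.2, 88.4]
block top centre [568.2 107.4] sides [349.9, 93.9, 347.3, 94.6] yaw [88.6, 87.5, 88.8, 89.1]
well top centre [565.4   2.2] sides [76.4, 72.2, 76.4, 72.1] yaw [87.9, 87.8, 87.8, 87.8]
wrist well []
wrist block []
top well []
top block [(0.86, [571.3, 108.0, 0.1])]
side well []
side block [(0.61, [567.6, 115.2, -2.0])]
```

Block yaw comes out at about -1.4° and the empty well centre at about (566.5,3). The wrist and top views agree to 1–2 mm, well inside the chamfer's capture. I'm going back to the jar, with a pre-grasp hover first.

Run:
```python
from h import *
print(delta([451,-246,180],np.radians(20.3)))
```

```text
(array([-0.1743,  0.2026,  0.0598]), np.float64(-0.04198186249075614))
```

move_arm(deltas=[[0,-0.025,0.029,0,-0.01],[0,-0.05,0.058,0,-0.02],[0,-0.075,0.087,0,-0.03],[0,-0.1,0.116,0,-0.042],[0,-0.125,0.145,0,-0.042]])

```text
t: 3.97
ee_pos: [479.5, -176.9, 239.9]
orientation: [3.092, 0.557, 0.001]
ft_force: [1.2, -0.4, 0.4]
width: 88.0
```

Run:
```python
from h import *
o,p,R=pose();print(o['t'],p,yaw(R));print(delta([451,-246,180],np.radians(20.3)))
```

```text
3.9667 [ 479.50780207 -176.89231642  239.8939181 ] 0.3563313566732088
(array([-0.0508,  0.0548,  0.0599]), np.float64(0.0020295185183599185))
```

move_arm(deltas=[[0,-0.022,0.023,0.02,0],[0,-0.044,0.046,0.04,0],[0,-0.049,0.054,0.06,0],[0,-0.049,0.054,0.06,0],[0,-0.049,0.054,0.06,0]])

```text
t: 4.38
ee_pos: [452.6, -243.1, 179.2]
orientation: [-3.091, -0.552, 0.002]
ft_force: [0.8, -0.3, 0.9]
width: 87.4
```

Run:
```python
from h import *
o,p,R=pose();print(o['t'],p,yaw(R));print(delta([451,-246,180],np.radians(20.3)))
im=get_image('wrist');cv2.imwrite('pics/e.png',im)
K,W=cam('wrist');print(proj([[451,-246,88]],K,W))
a=np.linspace(0,6.28,40)
for c in [(451,-246,(0,0,255)),(454.4,-245.6,(0,255,0))]:
    P=proj(np.c_[c[0]+30.5*np.cos(a),c[1]+30.5*np.sin(a),0*a+88],K,W).astype(int); cv2.polylines(im,[P],True,c[2],1)
cv2.imwrite('pics/e2.png',im)
```

```text
4.3833 [ 452.62227304 -243.09918703  179.21296164] 0.3535767946923786
(array([-0.0025,  0.0022, -0.0008]), np.float64(-0.0007250434624702651))
[[319.01259122 208.39622468]]
```

View pics/e2.png

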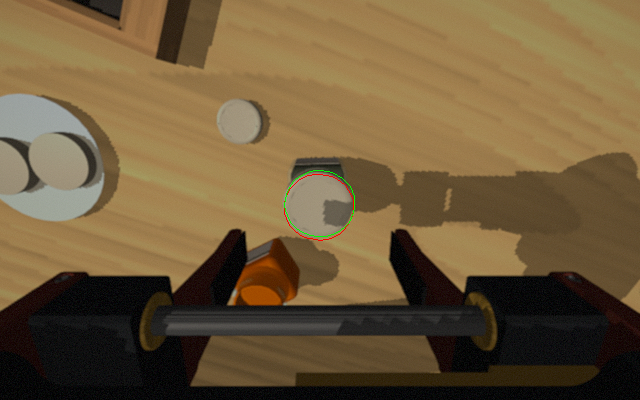

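move_arm(deltas=[[0,-0.001,0.003,0.025,0],[0,-0.001,0.003,0.05,0],[0,-0.001,0.003,0.07,0],[0,-0.001,0.003,0.09,0],[0,-0.001,0.003,0.103,0]])

```text
t: 4.85
ee_pos: [454.6, -245.0, 76.5]
orientation: [3.091, 0.559, 0.001]
ft_force: [0.4, 0.3, -0.7]
width: 87.6
```

Run:
```python
from h import *
im=get_image('wrist')
o,p,R=pose();print(o['t'],p,yaw(R),o['ft_force'])
K,W=cam('wrist')
a=np.linspace(0,6.28,40)
P=proj(np.c_[453+30.5*np.cos(a),-246+30.5*np.sin(a),0*a+88],K,W).astype(int); cv2.polylines(im,[P],True,(0,0,255),1)
cv2.imwrite('pics/f.png',im)
s=get_image('side');cv2.imwrite('pics/f2.png',cv2.resize(s[180:380,220:420],None,fx=3,fy=3))
```

```text
4.9 [ 453.58888052 -244.45663878   74.90266417] 0.35765857949196667 [-0.29147178  0.70184403 -1.51742532]
```

View pics/f.png

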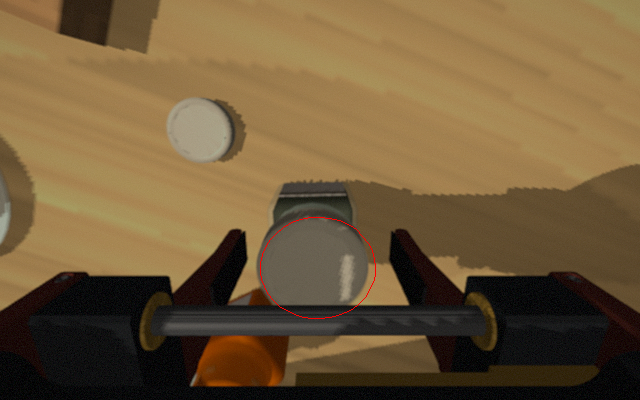

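View pics/f2.png

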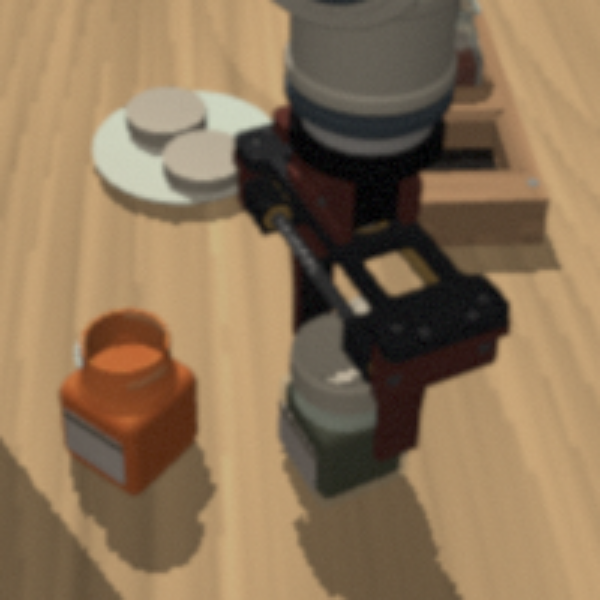

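The lid (258–368 px) lies between the fingers but about 2.5 mm to tool -y, so I correct that and close.

move_arm(deltas=[[0,0,-0.002,0,0],[60,0,-0.002,0,0],[100,0,-0.002,0,0],[140,0,-0.002,0,0],[255,0,-0.002,0,0]])

```text
t: 5.37
ee_pos: [453.3, -244.3, 77.5]
orientation: [3.091, 0.556, 0.002]
ft_force: [-0.3, 3.4, 2.6]
width: 64.6
```

move_arm(deltas=[[255,0,0,0,0],[255,0,0,0,0],[255,0,0,0,0],[255,0,0,0,0],[255,0,0,0,0]])

```text
t: 5.78
ee_pos: [453.0, -244.0, 77.2]
orientation: [-3.092, -0.555, -0.0]
ft_force: [-0.2, 2.8, 6.7]
width: 60.2
```

Run:
```python
from h import *
im=get_image('wrist')
o,p,R=pose();print(o['t'],p,yaw(R),o['ft_force'],o['width'])
cv2.imwrite('pics/g.png',im)
```

```text
5.8333 [ 452.96446729 -244.02390457   77.24992826] 0.35544086767042143 [-0.88616938  4.03313612  6.40437143] 60.54955088531268
```

View pics/g.png

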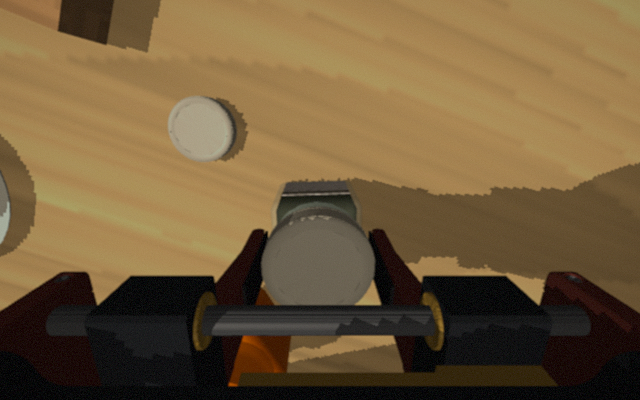

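move_arm(deltas=[[255,0,0,-0.005,0],[255,0,0,-0.015,0],[255,0,0,-0.03,0],[255,0,0,-0.05,0],[255,0,0,-0.07,0]])

```text
t: 6.25
ee_pos: [452.2, -244.0, 147.4]
orientation: [-3.091, -0.556, 0.002]
ft_force: [-0.1, 0.2, -4.1]
width: 60.9
```

move_arm(deltas=[[255,0,0,-0.005,0],[255,0,0,-0.005,0],[255,0,0,-0.005,0]])

```text
t: 6.5
ee_pos: [452.6, -244.1, 151.5]
orientation: [3.092, 0.556, 0.0]
ft_force: [-0.6, -0.4, -3.3]
width: 60.6
```

Run:
```python
from h import *
im=get_image('wrist')
o,p,R=pose();print(o['t'],p,yaw(R),o['ft_force'],o['width'])
cv2.imwrite('pics/i.png',im)
s=get_image('side');cv2.imwrite('pics/i2.png',cv2.resize(s[150:350,220:420],None,fx=3,fy=3))
print(delta([566.5,3,p[2]],np.radians(-1.4)))
```

```text
6.55 [ 452.21303728 -243.8730974   150.94072528] 0.35576654881041797 [-0.72913891  0.03236454 -4.30813997] 60.49763163191878
(array([ 0.1932, -0.1915, -0.0003]), np.float64(0.3801613789268752))
```

View pics/i.png

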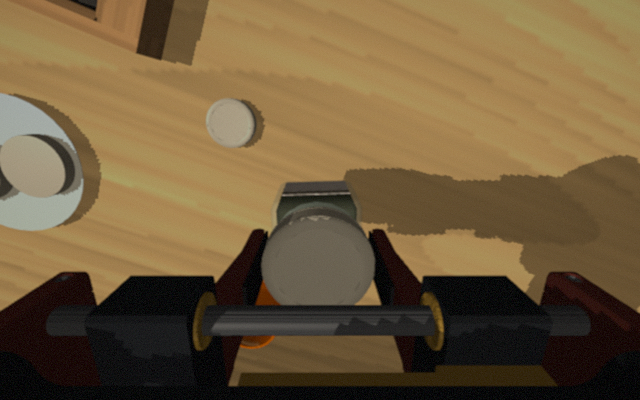

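View pics/i2.png

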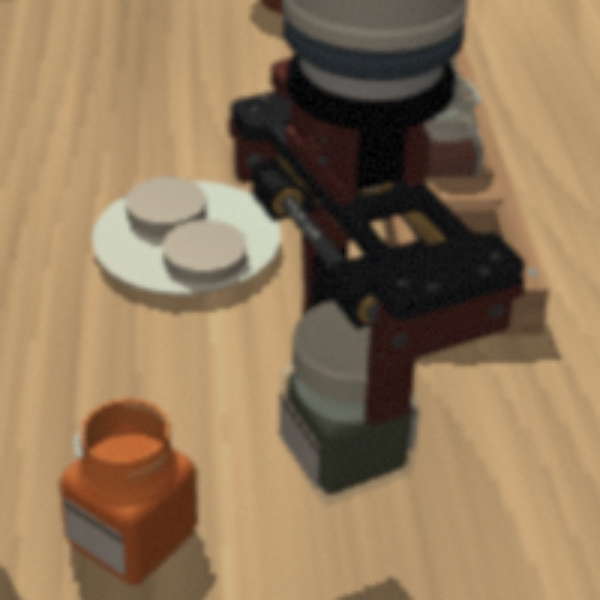

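Run:
```python
from h import *
im=cv2.imread('pics/i.png');c=calibration('wrist');K=c['intrinsics'];W=np.linalg.inv(c['hand_eye'])
big=cv2.resize(im,None,fx=5,fy=5,interpolation=cv2.INTER_CUBIC)
a=np.linspace(0,2*np.pi,90)
for dx,col in [(-3,(0,0,255)),(0,(0,255,0)),(3,(255,0,0))]:
    P=proj(np.c_[dx+30.5*np.cos(a),30.5*np.sin(a),0*a-11.5],K,W); cv2.polylines(big,[(P*5+2).astype(int)],True,col,1)
    b=np.array([[29,-29],[29,29]]); 
    for z in (76,20.5): cv2.polylines(big,[(proj(np.c_[b[:,0]+dx,b[:,1],[z,z]],K,W)*5+2).astype(int)],False,col,1)
cv2.imwrite('pics/j.png',big[830:1400,1200:1990])
```

```text
(no output)
```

View pics/j.png

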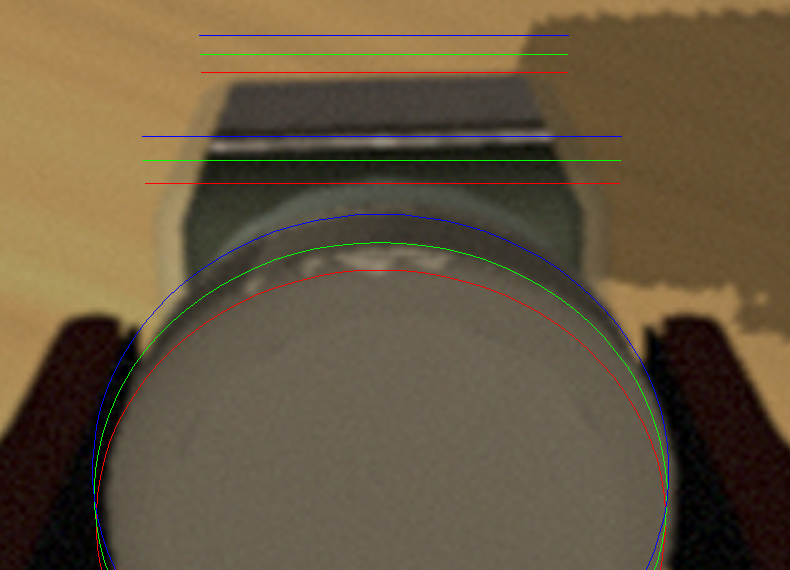

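Run:
```python
from h import *
c=calibration('wrist');K=c['intrinsics'];W=np.linalg.inv(c['hand_eye'])
f=lambda x,y:((x+1200-2)/5,(y+830-2)/5)
for a,b,z in [((232,85),(525,73),76),((212,147),(548,133),45),((203,155),(552,139),40)]:
    A=ray(f(*a),K,W,z);B=ray(f(*b),K,W,z);d=B-A;print(A.round(1),B.round(1),np.degrees(np.arctan2(d[0],d[1])))
g=lambda x,y:x
im=cv2.imread('pics/f.png')
cv2.imwrite('pics/k.png',cv2.resize(im[166:280,240:398],None,fx=5,fy=5,interpolation=cv2.INTER_CUBIC))
cv2.imwrite('pics/k2.png',cv2.resize(cv2.imread('pics/g.png')[166:280,240:398],None,fx=5,fy=5,interpolation=cv2.INTER_CUBIC))
```

```text
[ 24.  -24.2  76. ] [26.  22.3 76. ] 2.40477516439641
[ 23.2 -23.8  45. ] [25.2 22.8 45. ] 2.479000498960242
[ 23.6 -24.4  40. ] [25.9 22.8 40. ] 2.732533943616532
```

View pics/k.png

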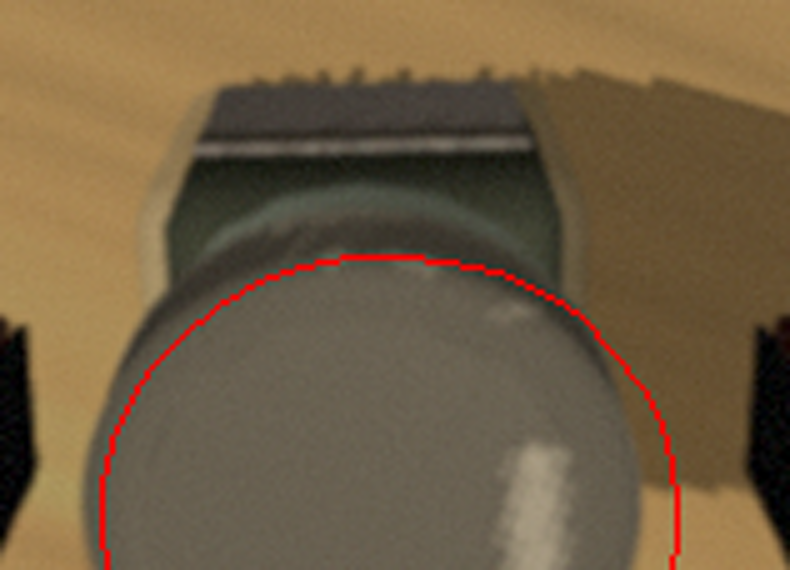

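View pics/k2.png

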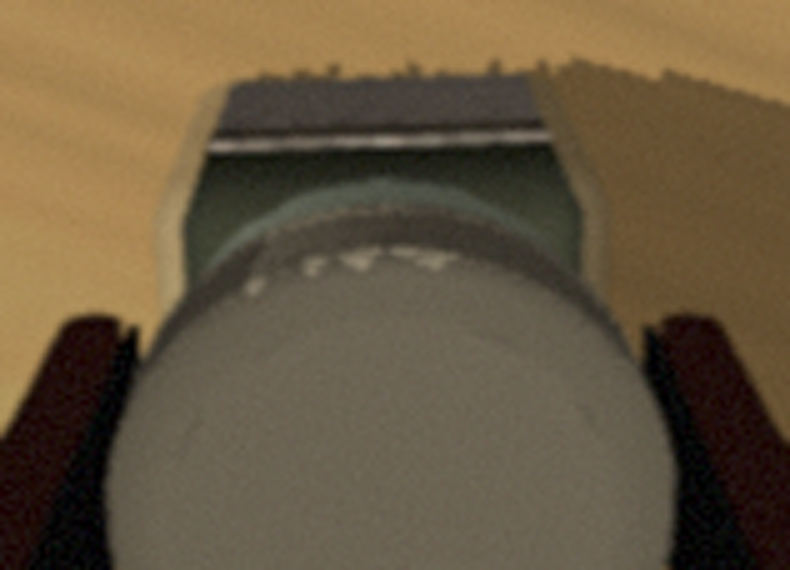

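The jar is held with yaw about tool +2.4° (edge from crop (232,85) to (525,73)) and is roughly centred. I'm carrying it to above the well, where the tool yaw should be -3.8°.

move_arm(deltas=[[255,0.025,-0.025,0,0],[255,0.05,-0.05,0,0],[255,0.075,-0.075,0,0],[255,0.1,-0.1,0,0],[255,0.125,-0.125,0,0]])

```text
t: 7.02
ee_pos: [526.1, -81.9, 150.4]
orientation: [-3.091, -0.555, 0.003]
ft_force: [1.2, -0.3, -3.3]
width: 60.7
```

move_arm(deltas=[[255,0.023,-0.023,0,0.085],[255,0.046,-0.046,0,0.17],[255,0.062,-0.06,0,0.25],[255,0.068,-0.066,0,0.34],[255,0.068,-0.066,0,0.422]])

```text
t: 7.43
ee_pos: [567.5, 4.3, 150.2]
orientation: [-3.139, 0.107, 0.003]
ft_force: [0.0, 0.0, -4.1]
width: 60.6
```

move_arm(deltas=[[255,0,0,0,0],[255,0,0,0,0],[255,0,0,0,0]])

```text
t: 7.68
ee_pos: [566.6, 1.8, 150.9]
orientation: [3.14, -0.101, -0.003]
ft_force: [0.8, 0.2, -4.3]
width: 60.9
```

Run:
```python
from h import *
im=get_image('wrist')
o,p,R=pose();print(o['t'],p,np.degrees(yaw(R)),o['ft_force'],o['width'],R[:,2])
cv2.imwrite('pics/l.png',im)
s=get_image('side');cv2.imwrite('pics/l2.png',cv2.resize(s[100:300,270:470],None,fx=3,fy=3))
t=get_image('top');cv2.imwrite('pics/l3.png',cv2.resize(t[100:220,290:420],None,fx=5,fy=5))
print(delta([567.5,3,150],np.radians(-3.8)))
```

```text
7.7333 [566.73992335   1.65923715 151.07061204] -3.7199442406012597 [-0.13848655 -0.1831509  -4.1831382 ] 60.808473025646556 [-1.19246513e-03 -1.85519756e-05 -9.99999289e-01]
(array([ 0.0004, -0.0014,  0.0015]), np.float64(0.0004973213399290799))
```

View pics/l.png

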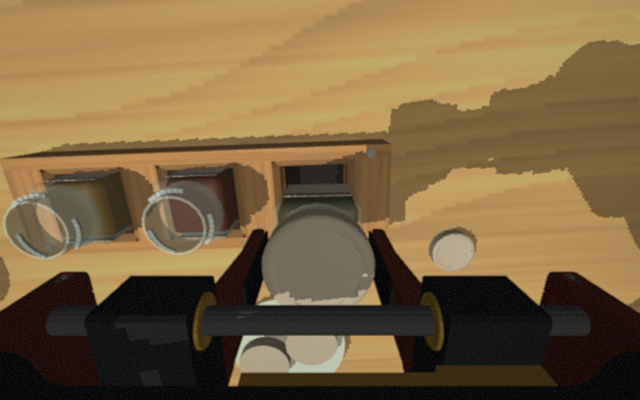

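View pics/l2.png

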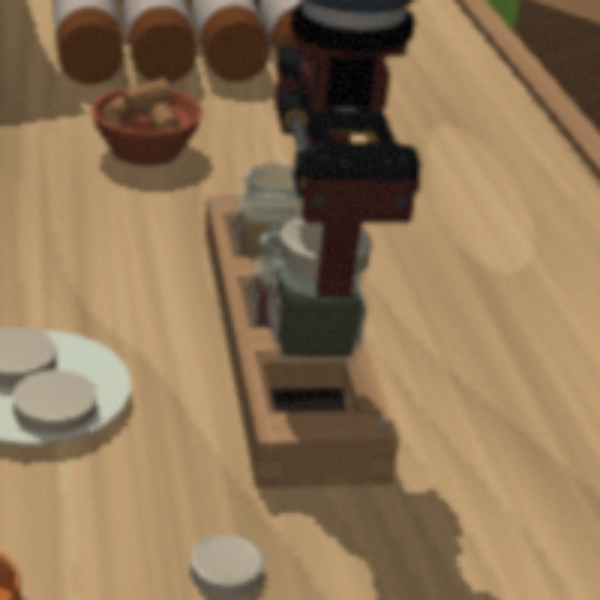

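Run:
```python
from h import *
im=cv2.imread('pics/l.png');K,W=cam('wrist')
big=cv2.resize(im,None,fx=5,fy=5,interpolation=cv2.INTER_CUBIC)
t=np.radians(-1.4);Rz=np.array([[np.cos(t),-np.sin(t)],[np.sin(t),np.cos(t)]])
for h,z,col in [(37,40,(0,0,255)),(31,34,(0,255,0))]:
    P=np.array([[-h,-h],[h,-h],[h,h],[-h,h]])@Rz.T+[566.5,3]
    cv2.polylines(big,[(proj(np.c_[P,np.full(4,z)],K,W)*5+2).astype(int)],True,col,1)
h=29;P=np.array([[-h,-h],[h,-h],[h,h],[-h,h]])@Rz.T+[566.5-.7,3-1.3]
cv2.polylines(big,[(proj(np.c_[P,np.full(4,75)],K,W)*5+2).astype(int)],True,(255,0,0),1)
cv2.imwrite('pics/l4.png',big[700:1200,1250:2000])
```

```text
(no output)
```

View pics/l4.png

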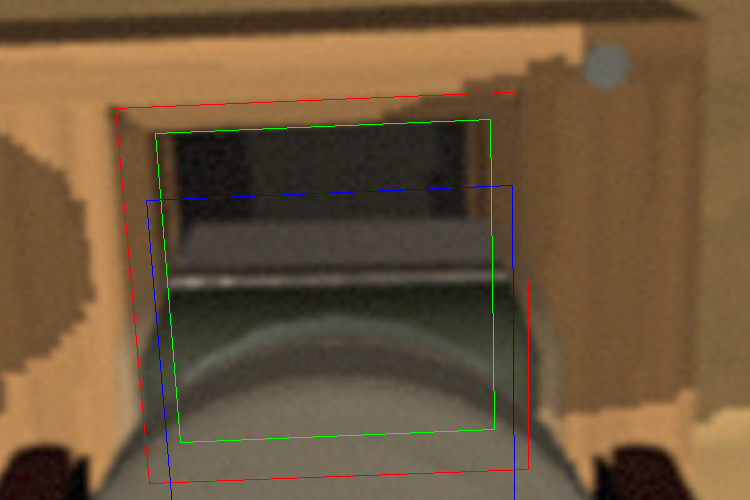

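Laterally and in yaw the jar lines up with the well, with the modelled red outline lying on the chamfer edge. Descending in stages.

move_arm(deltas=[[255,0.001,-0.001,0.01,0],[255,0.001,-0.001,0.02,0],[255,0.001,-0.001,0.03,0],[255,0.001,-0.001,0.035,0],[255,0.001,-0.001,0.038,0]])

```text
t: 8.25
ee_pos: [567.3, 3.0, 112.0]
orientation: [-3.14, 0.104, 0.004]
ft_force: [-2.0, 1.8, 2.6]
width: 60.6
```

move_arm(deltas=[[255,0,0,0.003,0],[255,0,0,0.006,0],[255,0,0,0.009,0],[255,0,0,0.012,0],[255,0,0,0.012,0]])

```text
t: 8.67
ee_pos: [569.0, 3.2, 101.5]
orientation: [-3.14, 0.104, -0.003]
ft_force: [3.2, 0.2, -4.0]
width: 60.8
```

Run:
```python
from h import *
im=get_image('wrist')
o,p,R=pose();print(o['t'],p,np.degrees(yaw(R)),o['ft_force'],o['moment'],o['width'])
cv2.imwrite('pics/m.png',cv2.resize(im[120:310,200:440],None,fx=3.2,fy=3.1))
```

```text
8.7167 [568.97577369   3.2086654  101.58721517] -3.7841550550539624 [ 2.86691031  1.43018173 -4.08525042] [ 0.48723222 -0.69091576  0.09607226] 60.36922282606219
```

View pics/m.png

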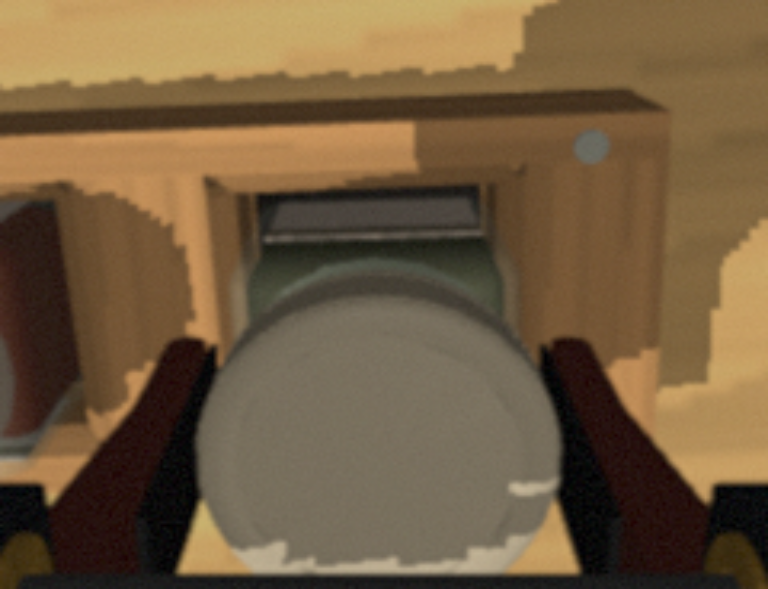

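move_arm(deltas=[[255,0.001,0,0.003,0],[255,0.002,0,0.006,0],[255,0.002,0,0.009,0],[255,0.002,0,0.012,0],[255,0.002,0,0.013,0]])

```text
t: 9.13
ee_pos: [569.9, 3.1, 88.0]
orientation: [-3.14, 0.104, 0.001]
ft_force: [1.0, 4.0, -1.8]
width: 60.7
```

move_arm(deltas=[[255,0,0,0.001,0],[255,0,0,0.002,0],[255,0,0,0.003,0],[255,0,0,0.003,0]])

```text
t: 9.47
ee_pos: [570.3, 3.1, 87.3]
orientation: [-3.14, 0.104, 0.0]
ft_force: [-4.4, 4.8, 16.2]
width: 60.9
```

Run:
```python
from h import *
im=get_image('wrist')
o,p,R=pose();print(o['t'],p,np.degrees(yaw(R)),o['ft_force'],o['moment'],o['width'],R[:,2].round(4))
cv2.imwrite('pics/n.png',cv2.resize(im[120:310,200:440],None,fx=3.2,fy=3.1))
s=get_image('side');cv2.imwrite('pics/n2.png',cv2.resize(s[130:280,310:430],None,fx=4,fy=4))
```

```text
9.5167 [570.28982448   3.0977458   87.37579213] -3.7938712700865134 [-5.16336393  5.02213627 15.53558272] [0.89661613 0.79922451 0.08854187] 60.877581473722344 [ 1.e-04  2.e-04 -1.e+00]
```

View pics/n.png

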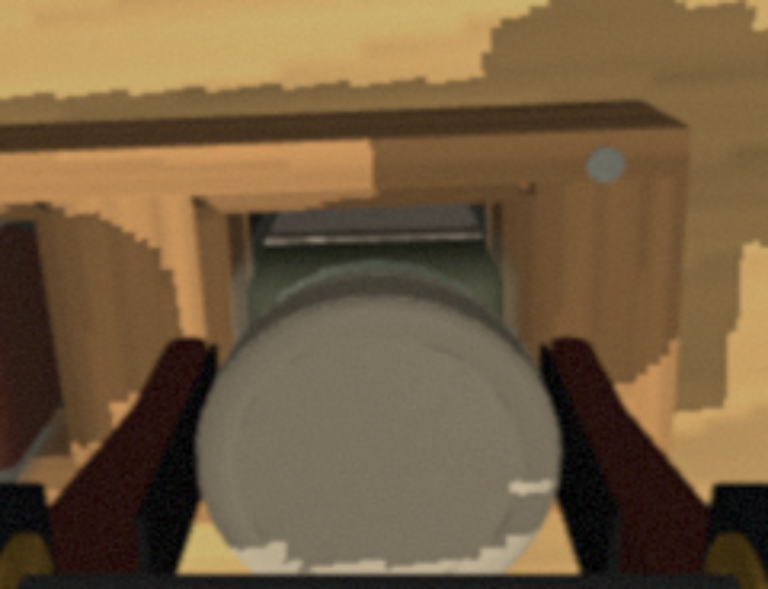

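View pics/n2.png

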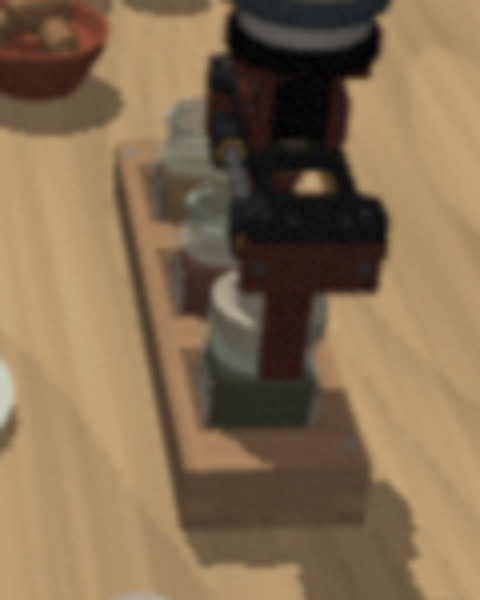

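The jar is seated: TCP z is 87.3 (87.2 predicted), with 16 N from the floor. Now I start unscrewing slowly and watch the moment.

move_arm(deltas=[[255,-0.001,0,0,-0.04],[255,-0.001,0,0,-0.08],[255,-0.001,0,0,-0.12],[255,-0.001,0,0,-0.16],[255,-0.001,0,0,-0.2]])

```text
t: 9.98
ee_pos: [570.1, 2.9, 87.2]
orientation: [-3.134, -0.212, -0.003]
ft_force: [-1.9, 3.1, 11.9]
width: 60.5
```

```bash
cat > st.py <<'E'
from h import *
import sys
im=get_image('wrist')
o,p,R=pose();print(o['t'],p.round(1),'yaw',yaw(R).round(3),o['ft_force'].round(1),o['moment'].round(2),round(o['width'],1),o['joint_torque'].round(2))
if len(sys.argv)>1: cv2.imwrite(f'pics/{sys.argv[1]}.png',cv2.resize(im[120:310,200:440],None,fx=3.2,fy=3.1))
E
python3 st.py o
```

```text
10.0333 [570.    2.9  87.2] yaw 0.138 [-3.2  2.8 10.1] [0.77 0.31 0.07] 60.5 [ -1.67 -47.86 -17.74  -0.72  -0.78   0.16]
```

View pics/o.png

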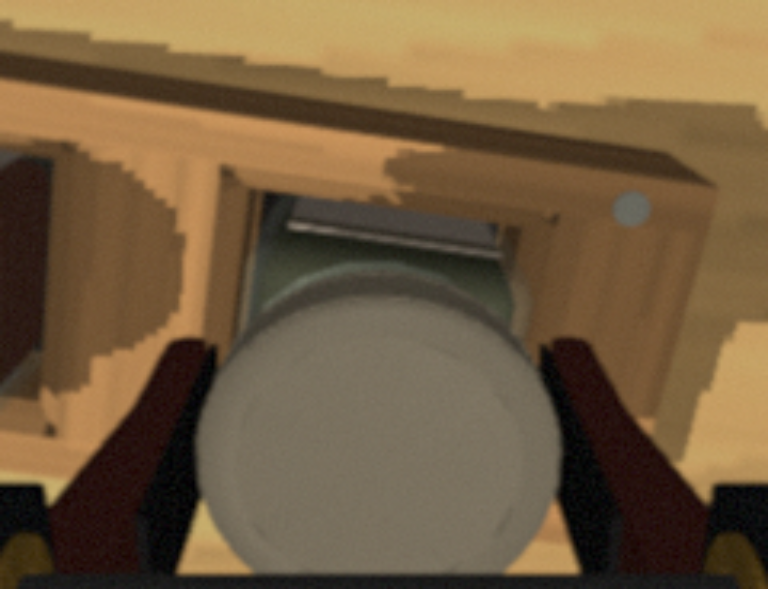

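```bash
python3 - <<'E'
from h import *
ims=[cv2.imread(f'pics/{n}.png')[280:589,180:580] for n in 'mno']
out=[]
for i in ims:
    g=cv2.cvtColor(i,cv2.COLOR_BGR2GRAY); g=cv2.GaussianBlur(g,(0,0),2); g=np.clip((g.astype(float)-85)*4.5,0,255).astype(np.uint8); out.append(g)
    
v=np.hstack(out[1:]);cv2.imwrite('pics/p.png',v);print(v.shape)
E
python3 st.py
```

```text
(309, 800)
10.0833 [569.8   2.9  87.1] yaw 0.135 [-1.6  3.9 12.2] [ 0.96  0.22 -0.1 ] 60.2 [ -1.82 -47.47 -17.88  -0.85  -0.77  -0.44]
```

View pics/p.png

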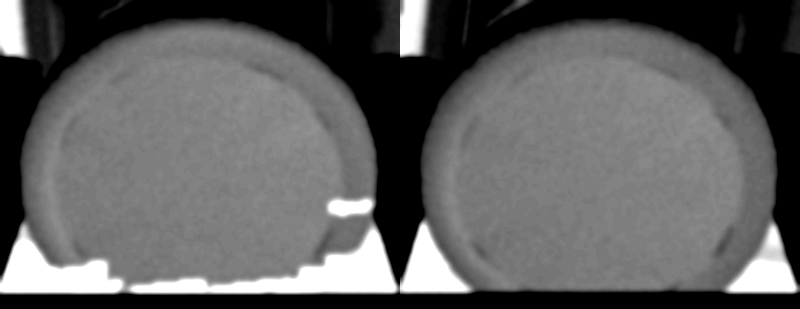

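move_arm(deltas=[[255,0,0,0,-0.05],[255,0,0,0,-0.1],[255,0,0,0,-0.15]])

```text
t: 10.33
ee_pos: [569.7, 3.1, 87.2]
orientation: [-3.109, -0.447, -0.002]
ft_force: [-3.6, 4.3, 13.5]
width: 60.7
```

```bash
python3 st.py q; python3 st.py
```

```text
10.3833 [569.7   3.1  87.2] yaw 0.289 [-4.4  4.6 12.9] [ 0.97  0.47 -0.01] 60.8 [ -2.07 -47.12 -17.83  -0.96  -1.01   0.11]
10.4333 [569.6   3.1  87.2] yaw 0.285 [-5.1  4.7 14.3] [1.05 0.65 0.09] 60.4 [ -2.12 -47.04 -18.08  -0.87  -1.13  -0.47]
```

View pics/q.png

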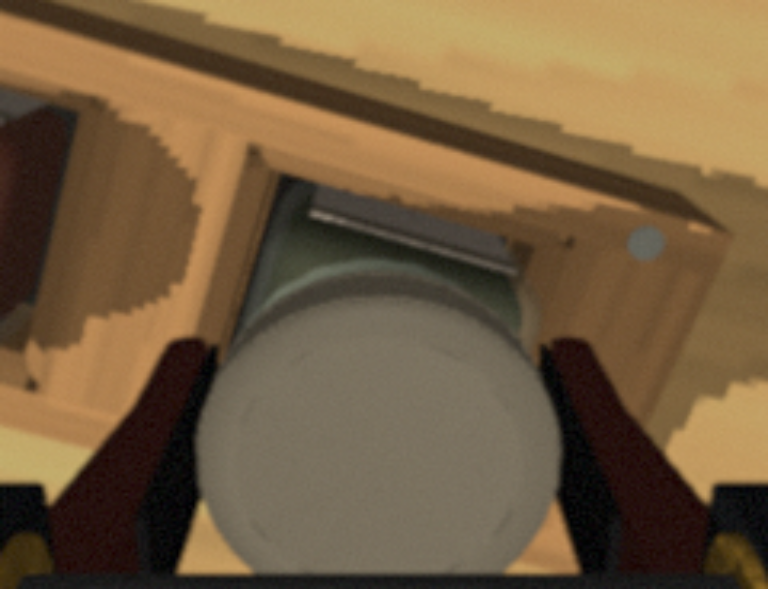

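move_arm(deltas=[[255,0,0,0,-0.05],[255,0,0,0,-0.1]])

```text
t: 10.6
ee_pos: [569.6, 3.2, 87.3]
orientation: [-3.083, -0.601, -0.001]
ft_force: [-4.1, 5.3, 15.5]
width: 60.7
```

```bash
python3 - <<'E'
from h import *
o,p,R=pose();print(yaw(R),o['qvel'].round(3),o['moment'],o['joint_torque'])
E
python3 st.py
```

```text
0.38521306909694825 [-0.001 -0.001 -0.     0.002  0.001 -0.604] [ 1.30646981  0.59816338 -0.14021925] [ -2.78741956 -46.45461559 -17.7954644   -1.24468278  -1.11566897
   0.78367872]
10.65 [569.6   3.2  87.3] yaw 0.389 [-4.4  4.  14.9] [1.11 0.67 0.05] 60.8 [ -2.63 -46.41 -17.99  -1.03  -1.25   0.2 ]
```

move_arm(deltas=[[255,0,0,0,-0.06],[255,0,0,0,-0.12],[255,0,0,0,-0.18],[255,0,0,0,-0.24],[255,0,0,0,-0.3]])

```text
t: 11.07
ee_pos: [569.5, 3.7, 87.4]
orientation: [-2.958, -1.055, -0.002]
ft_force: [-3.5, 8.4, 16.6]
width: 61.0
```

```bash
python3 - <<'E'
from h import *
o,p,R=pose();print(yaw(R),o['qvel'].round(3),o['moment'],o['joint_torque'])
E
python3 st.py r
```

```text
0.6854808101736584 [ 0.003 -0.002  0.001  0.005  0.004 -0.716] [ 1.82228104  0.82276039 -0.24975278] [ -4.4896777  -45.75706601 -17.91259468  -1.94530293  -1.46089364
   0.76151278]
11.1167 [569.4   3.7  87.4] yaw 0.69 [-4.9  7.2 16.6] [1.5  0.95 0.02] 61.2 [ -4.   -45.94 -18.15  -1.6   -1.52   0.12]
```

View pics/r.png

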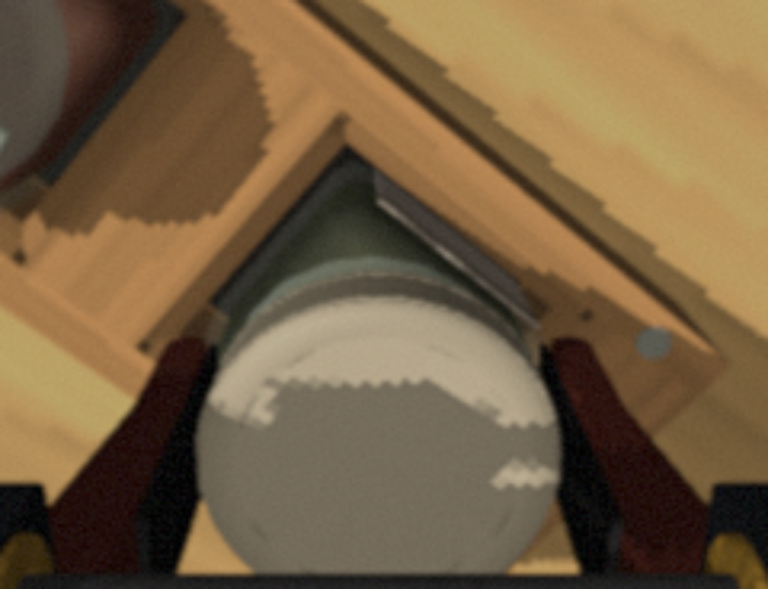

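move_arm(deltas=[[255,0,-0.001,0,-0.06],[255,0,-0.002,0,-0.12],[255,0,-0.002,0,-0.18],[255,0,-0.002,0,-0.24],[255,0,-0.002,0,-0.3]])

```text
t: 11.53
ee_pos: [567.7, 4.6, 86.9]
orientation: [-2.767, -1.487, 0.0]
ft_force: [-4.7, 4.8, 11.2]
width: 60.4
```

```bash
python3 - <<'E'
from h import *
o,p,R=pose();print(yaw(R),o['qvel'].round(3),o['moment'],o['joint_torque'])
E
python3 st.py u
```

```text
0.9860276829211986 [ 0.001 -0.001 -0.001  0.002  0.001 -0.715] [ 0.95170122  0.70123339 -0.13533931] [ -2.59441026 -47.67192364 -18.81822288  -1.18305042  -1.38074946
   0.81455765]
11.5833 [567.7   4.6  86.9] yaw 0.99 [-4.7  4.6 12.8] [ 0.87  0.8  -0.02] 60.6 [ -2.11 -47.7  -18.89  -0.87  -1.45   0.14]
```

View pics/u.png

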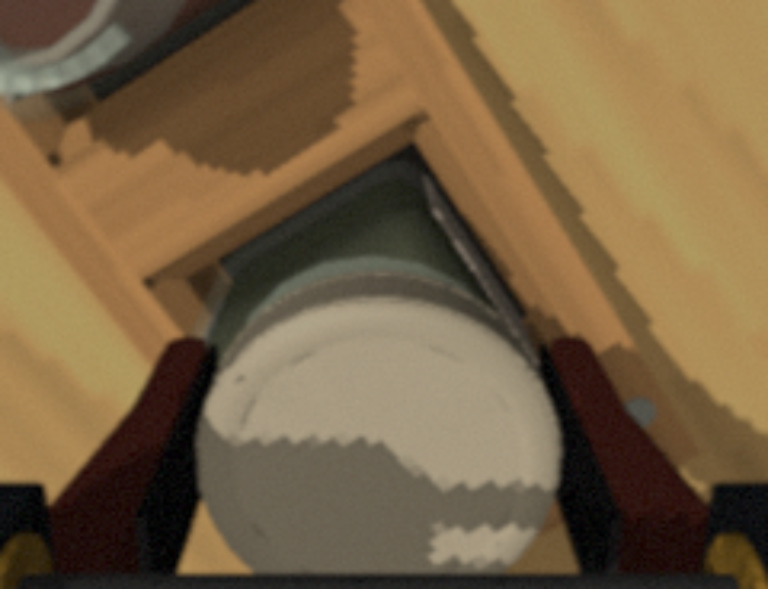

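move_arm(deltas=[[255,0,-0.001,0,-0.05],[255,0,-0.001,-0.001,-0.1],[255,0,-0.001,-0.002,-0.15],[255,0,-0.001,-0.002,-0.15],[255,0,-0.001,-0.002,-0.15]])

```text
t: 12.0
ee_pos: [566.5, 4.8, 87.6]
orientation: [-2.651, -1.685, 0.002]
ft_force: [-2.0, 0.1, 0.4]
width: 60.5
```

```bash
python3 st.py v
```

```text
12.05 [566.5   4.8  87.5] yaw 1.132 [-1.6  1.2  1.3] [0.11 0.29 0.05] 60.5 [-6.000e-01 -5.358e+01 -2.019e+01 -1.600e-01 -6.100e-01 -3.000e-02]
```

Tool turned 1.2 rad in total and the vertical load is now near zero. I try a small lift and watch whether fz shows the lid's 0.2 N or the jar's 4 N.

move_arm(deltas=[[255,0,0,-0.001,0],[255,0,0,-0.002,0],[255,0,0,-0.004,0],[255,0,0,-0.005,0],[255,0,0,-0.005,0]])

```text
t: 12.47
ee_pos: [567.4, 5.0, 93.0]
orientation: [2.65, 1.687, 0.0]
ft_force: [-1.3, 0.3, -0.0]
width: 60.6
```

```bash
python3 st.py w;python3 st.py
python3 - <<'E'
from h import *
s=get_image('side');cv2.imwrite('pics/w2.png',cv2.resize(s[130:280,310:430],None,fx=4,fy=4))
E
```

```text
12.5167 [567.3   5.   92.9] yaw 1.134 [-1.4  0.4 -0. ] [ 0.06  0.24 -0.06] 60.8 [-1.900e-01 -5.357e+01 -2.037e+01 -1.000e-02 -5.000e-01  0.000e+00]
12.5667 [567.2   5.   92.8] yaw 1.134 [-1.1  1.  -0. ] [ 0.02  0.24 -0.01] 60.5 [-1.700e-01 -5.353e+01 -2.040e+01 -1.000e-02 -5.300e-01  0.000e+00]
```

View pics/w.png

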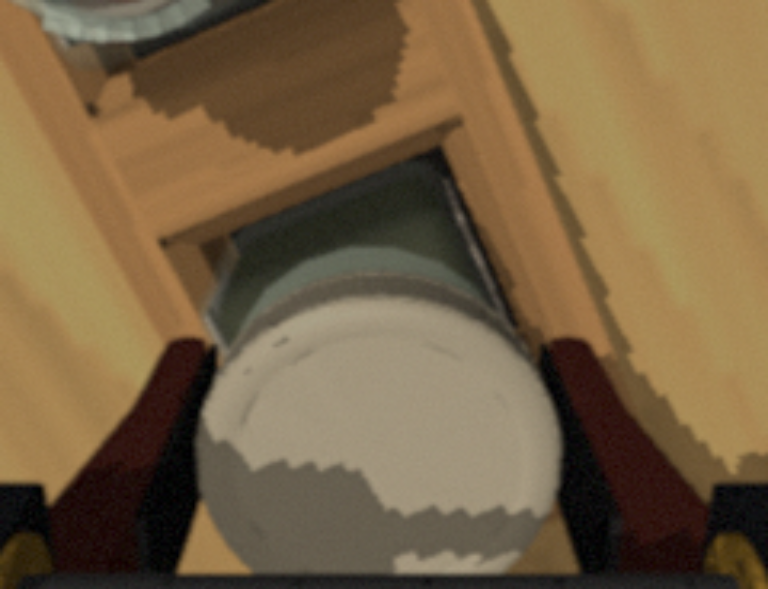

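View pics/w2.png

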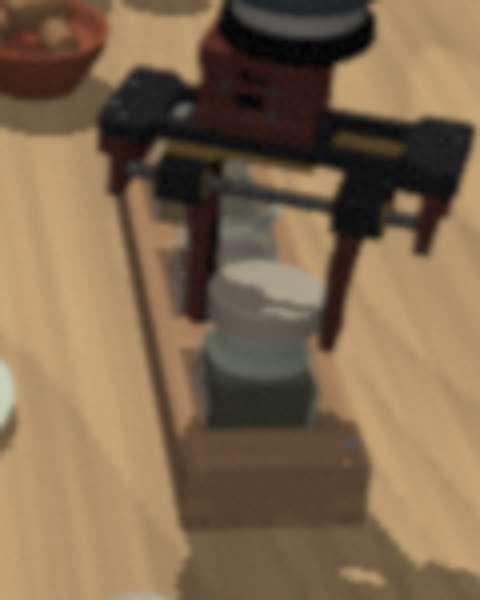

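With fz at 0 N after a 5.5 mm rise and the neck showing further, the lid is off the threads and the jar has stayed down. Lifting straight up.

move_arm(deltas=[[255,0,0,-0.006,0],[255,0,0,-0.012,0],[255,0,0,-0.018,0],[255,0,0,-0.024,0],[255,0,0,-0.03,0]])

```text
t: 13.03
ee_pos: [567.7, 5.0, 123.8]
orientation: [2.65, 1.687, 0.002]
ft_force: [0.4, 0.1, -0.7]
width: 60.7
```

move_arm(deltas=[[255,0,0,-0.001,0],[255,0,0,-0.001,0],[255,0,0,-0.001,0],[255,0,0,-0.001,0],[255,0,0,-0.001,0]])

```text
t: 13.45
ee_pos: [567.0, 5.1, 123.3]
orientation: [-2.65, -1.687, 0.001]
ft_force: [-0.6, 0.0, 0.4]
width: 60.7
```

```bash
python3 st.py x;python3 - <<'E'
from h import *
s=get_image('side');cv2.imwrite('pics/x2.png',cv2.resize(s[120:270,310:430],None,fx=4,fy=4))
for c in ['side','top','wrist']:
    get_image(c)
    for n in ['jar_center','lid_center','pot_a_center','saucer_center','corks_center']: print(c,n,[(round(d['conf'],2),np.round(d['location']).tolist()) for d in place_of(c,n)])
E
```

```text
13.5 [567.    5.1 123.4] yaw 1.134 [ 1.1 -0.7 -0.1] [-0.04 -0.07 -0.02] 60.8 [ 0.000e+00 -5.240e+01 -2.097e+01  5.000e-02 -1.000e-02 -0.000e+00]
side jar_center [(0.91, [564.0, 3.0, 53.0])]
side lid_center [(0.97, [567.0, -2.0, 125.0])]
side pot_a_center [(0.73, [568.0, 114.0, 55.0]), (0.59, [572.0, 115.0, -2.0])]
side saucer_center [(0.92, [369.0, 51.0, 5.0])]
side corks_center [(0.59, [489.0, 459.0, 22.0])]
top jar_center []
top lid_center []
top pot_a_center [(0.92, [570.0, 110.0, 52.0])]
top saucer_center []
top corks_center [(0.62, [483.0, 453.0, 21.0])]
wrist jar_center []
wrist lid_center [(0.87, [484.0, -141.0, 10.0])]
wrist pot_a_center [(0.69, [572.0, 112.0, 52.0])]
wrist saucer_center [(0.9, [371.0, 48.0, 6.0])]
wrist corks_center [(0.35, [369.0, 48.0, 9.0])]
```

View pics/x.png

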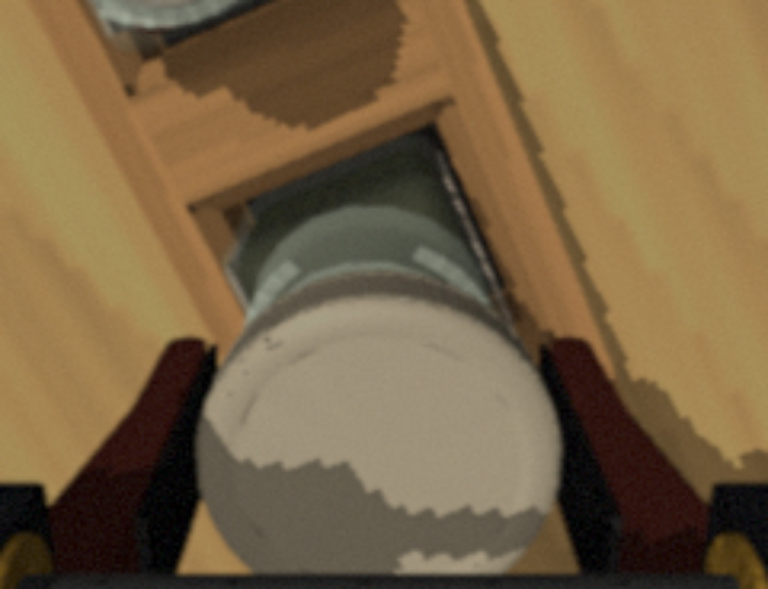

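View pics/x2.png

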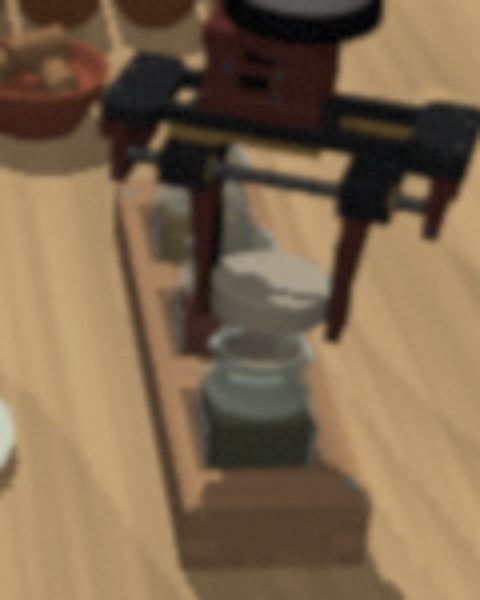

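The lid is off and the jar stays seated, but in the side view the lid looks slightly tilted down to the right. I'm checking that closely before handing in.

Run:
```python
from h import *
s=get_image('side');big=cv2.resize(s[170:250,345:405],None,fx=7,fy=7,interpolation=cv2.INTER_CUBIC)
K,W=cam('side');a=np.linspace(0,2*np.pi,80)
o,p,R=pose()
b2=big.copy()
for zc,col in [(8,(0,0,255)),(-8,(0,255,0))]:
    P=proj(np.c_[567+30.5*np.cos(a),3+30.5*np.sin(a),0*a+127+zc],K,W); cv2.polylines(b2,[((P-[345,170])*7+3).astype(int)],True,col,1)
P=proj(np.c_[567+24*np.cos(a),3+24*np.sin(a),0*a+96],K,W); cv2.polylines(b2,[((P-[345,170])*7+3).astype(int)],True,(255,0,0),1)
cv2.imwrite('pics/y.png',big);cv2.imwrite('pics/y2.png',np.hstack([big,b2])[:, :800])
cv2.imwrite('pics/y2.png',cv2.resize(np.hstack([big,b2]),(800,533)))
im=get_image('wrist');big=cv2.resize(im[190:330,245:390],None,fx=5,fy=4,interpolation=cv2.INTER_CUBIC)
c=calibration('wrist');K=c['intrinsics'];W=np.linalg.inv(c['hand_eye'])
P=proj(np.c_[30.5*np.cos(a)-1,30.5*np.sin(a),0*a-11.5],K,W); cv2.polylines(big,[((P-[245,190])*[5,4]+2).astype(int)],True,(0,0,255),1)
cv2.imwrite('pics/y3.png',big)
```

```text
(no output)
```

View pics/y2.png

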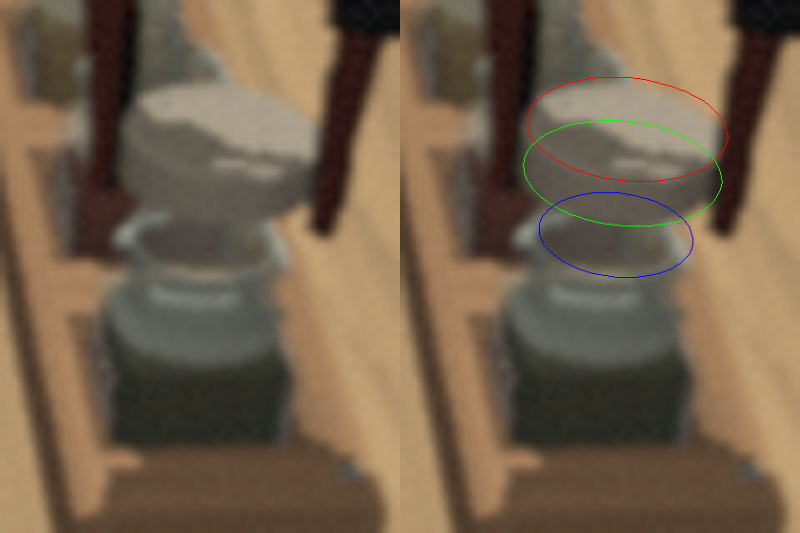

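View pics/y3.png

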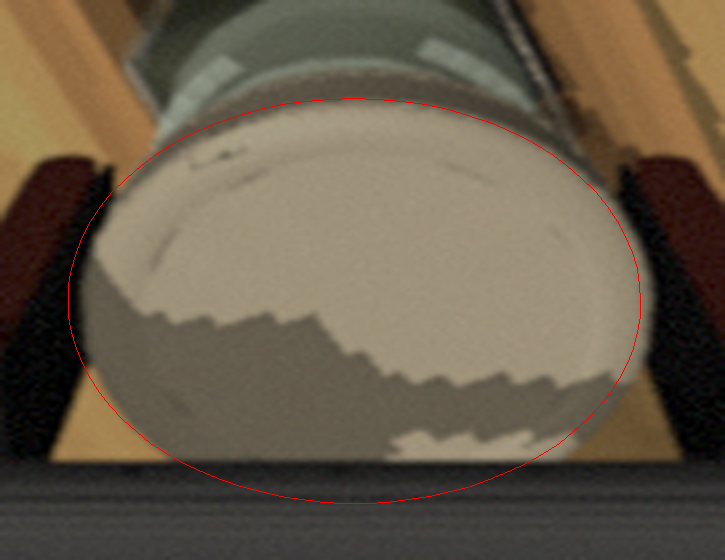

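The apparent tilt is perspective: the outline of a level lid drawn into the view has the same slant. Lid level and about 22 mm clear of the rim, so I hand in.

Run:
```python
from workcell import *
print(close_job())
```

```text
the job is handed in; nothing more can be done
None
```

I put the closed jar into the empty well with its lid on. I then turned the lid about 1.2 rad anticlockwise, lifted it straight off, and handed in while still holding it above the open jar. The hand-in gave no verdict.

**Seating:** the gripper height when seated was 87.3 mm against 87.2 predicted, with about 16 N of floor contact. After that, the jar showed no visible turning in the well.

**Release:** the first 5.5 mm of lift left about 0 N on the wrist, where the jar's weight would have shown as about 4 N, so the threads had let go. I inferred the lid's turn from the tool's turn. The measured torque was low throughout (0.25 N m or less when read while turning), and I took no such reading before the slack point. The lid has no clear marks, so I could not confirm by eye that it didn't slip.

**Final state:**
- The lid is gripped at 60.8 mm and level, with its lower edge about 22 mm above the rim and within a few millimetres of the jar's axis.
- The side camera network put the jar 10 mm too high (z 53 for an expected 43 above its base). It reads the pots in the same wells that way too, so I took it as standing on the well floor.
- The pots, saucer and bowl of corks read within a few millimetres of where they started, which is the networks' accuracy.

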